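Copper sample under the infrared sensor

ROBOT

A 7-joint arm with a two-finger parallel gripper is mounted at the origin on the work surface. World frame = base frame: x ahead of the robot, y to its left, z up, the work surface at z = 0. Lengths are in mm, angles in rad, forces in N, time in s.
With the tool pointing down it reaches from about 425 to 875 mm from the base axis. Payload 8.4 kg.
Tool frame: the origin (TCP) lies at the very end of the fingers, on their centre line; the grasp point (between the pads) lies 19 mm behind it; x points along the fingers, z is the direction in which the jaws open and shut, and the axes are right-handed (so a half turn about x gives the same grasp; the last joint's range is limited). The gripper opens to 87 mm and grips with 3 to 60 N. Pads are 19 mm wide; open, the fingers measure 117 mm over their backs; the gripper's body (75 mm by 190 mm) begins 51 mm behind the grasp point.
Start: joints at [1.03, 0.333, 0.04, 1.465, -0.013, 1.343, -0.059], TCP at [277.893, -587.57, 222.546] pointing down, gripper open.
Joint ranges: [-2.58, 2.58], [-0.38, 2.09], [-1.3, 1.39], [0.25, 2.4], [-1.5, 4.64], [0.08, 2.09], [-2.65, 2.65]. Speed limits (rad/s): [2.22, 2.22, 2.79, 2.79, 3.14, 3.14, 3.14].

INTERFACE

Orientations are given as a unit quaternion [w, x, y, z].
In Python, from bench import movep, move_linear, movej, gripper_to, pause, ik, read_state, grab_frame, PlanningError, sign_off gives the robot as it stands. Calls block until the motion is done:
- movep(position, orientation): joint-space move of the TCP to a pose.
- move_linear(position, speed=150, rot=None, until_force=None): straight line of the TCP; rot=None keeps the orientation; speed is the mean speed in mm/s. With until_force (N) it stops when the force on the tool has changed by that much, and returns True; else False.
- movej(angles): joint-space move.
- gripper_to(opening, force=None): finger opening in mm; force is the grip in N (None keeps the last); returns when the fingers have stopped.
- pause(seconds).
- ik(position, orientation): joint angles nearest the present ones, or None.
- read_state(): the state.
- grab_frame(name): name is "side" or "top"; returns a dict with "frame" (420x560x3 uint8, red, green, blue), "vertical_fov" (degrees; the focal length in pixels is half the picture's height over the tangent of half this angle, whatever the lens; pixels are square), "cx", "cy" (the principal point, pixels), "R" (3x3) and "t" (3): a world point X has camera coordinates R X + t. Camera axes: x right, y down, z forward; pixel columns grow to the right and rows downward; lengths in mm; the calibration is good to about 2 mm. A picture is of the moment at which its call begins. There is no depth.
A pose or a line that the arm cannot do raises PlanningError and nothing moves.
- sign_off(): hands the job in, once; it reports no verdict.
The state is a dict: "time": time; "qpos": joint angles; "qvel": joint speeds; "joint_torque": joint torques, N m; "ee_pos": TCP position; "tcp_rot": TCP orientation; "contact_force": force on the tool from outside, world axes, zero at the start; "wrist_torque": the same for the moment, N m; "opening": finger opening in mm.
Only numpy, scipy, OpenCV 4.12 (cv2) and the standard library are available. Lean on these libraries where they do the work, as an engineer would, in place of code of your own. Each camera call takes 0.05 s, during which the arm holds its last target.

TASK

Bring the white dish with the copper sample (the one with the red handle) in between the two feet of the retort stand, under the hanging temperature sensor, so that the sensor looks straight down on the middle of the dish and the handle points straight out of the fork's open mouth. Keep the dish level, leave it standing on the table, and do not shift the stand or disturb the dish with the steel sample (blue handle).

Things in the scene. Friction and masses are not known exactly. Their poses are not given: they have to be found in the camera images.
- copper_dish_center (a point): Centre, half-way up (20 mm above its underside), of the loose white round ceramic dish to be moved: 64 mm across, 54 mm at the foot, 40 mm high, about 200 g, a copper disc fixed inside. A straight level handle sticks out along its own -x: red grip from 44 to 108 mm from the centre, on a steel neck. z is up. It slides easily on the table and tips if the handle is pressed down hard.
- copper_dish_handle (a point): Point inside that dish's red handle that is good to pinch from above, across y: 92 mm from the dish's centre along its own -x, 31 mm above the dish's underside, in the middle of the handle's section (16 mm wide along y, 14 mm high). Axes as the dish's.
- steel_dish_center (a point): The same point (centre, half-way up) of the other dish, of the same shape and size but with a blue handle and a grey steel disc: a bystander, to be left where it stands.
- sensor_tip (a point): Lower end of the hanging grey-teal sensor (26 mm thick), 70 mm above the table. Axes of its stand (2.6 kg, loose): -x out of the fork's mouth, z up. Two feet, 20 mm wide, 16 high; middle lines run from x=-30, y=+-71 mm to x=140, y=+-21 mm from here (clear gap about 103 mm beside the sensor, more at the mouth). Rod 12 mm thick, 380 high, at x=150; clamp arm to the sensor 160 mm above the table.

How it is judged:
By the outcome, as a careful person would: the job done as asked, in the order asked, and still so for the second after the job is handed in, with the robot touching nothing.
It also fails if it takes over 45 s, if anything falls off the work surface, if the arm or the gripper's body presses on something with over 40 N, if the wrist force passes 120 N, or if a joint passes its speed limit or range.

## Working session

There is one attempt and no reset: what is moved stays moved. The work goes in short steps, each a Python script; the robot and the scene stay as the last script left them, time stands still between calls to the robot, and variables do not carry over. Pictures are saved under pics/ and viewed, and the job is handed in when it is done.

```bash
mkdir -p pics; ls; python3 - <<'E'
from bench import *
import cv2,json,numpy as np
for n in("side","top"):
    f=grab_frame(n); cv2.imwrite(f"pics/{n}0.png",f["frame"][:,:,::-1])
    print(n,f["vertical_fov"],f["cx"],f["cy"],np.array(f["R"]).round(4).tolist(),np.array(f["t"]).round(1).tolist(), [k for k in f])
    np.savez(f"{n}_cal.npz",R=f["R"],t=f["t"],fov=f["vertical_fov"],c=[f["cx"],f["cy"]])
s=read_state();print(s["time"],s["ee_pos"],s["tcp_rot"],s["opening"])
E
```

```text
pics
side 50.53330516348704 278.24920884562107 215.69741889528535 [[-0.8963, -0.4435, -0.0022], [-0.328, 0.6663, -0.6697], [0.2985, -0.5995, -0.7426]] [499.1, 252.0, 805.8] ['frame', 'vertical_fov', 'cx', 'cy', 'R', 't']
top 43.54901265537968 270.5247273432003 209.27165614192867 [[0.0521, -0.9986, 0.0061], [-0.9707, -0.0521, -0.2345], [0.2345, 0.0063, -0.9721]] [-20.5, 555.7, 1025.1] ['frame', 'vertical_fov', 'cx', 'cy', 'R', 't']
0.1 [ 277.73614985 -587.20484527  221.73544247] [ 0.59694862  0.37853632  0.5978774  -0.37802806] 87.24291341501387
```

View pics/side0.png

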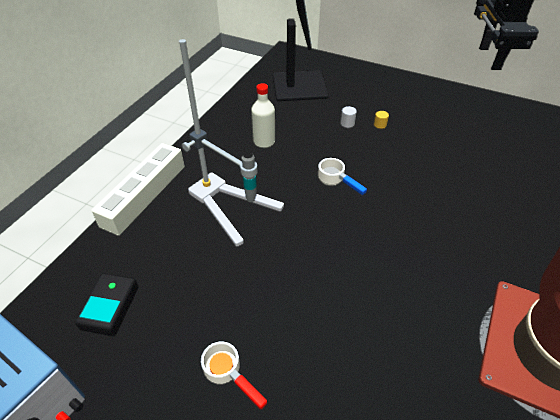

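View pics/top0.png

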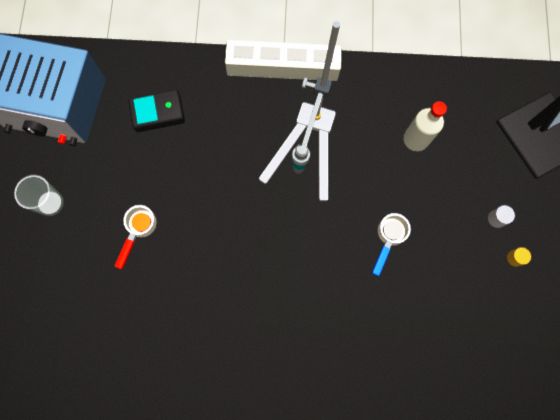

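```bash
python3 - <<'E'
import cv2
def crop(n,x,y,w,h,s,o):
    im=cv2.imread(f"pics/{n}.png")[y:y+h,x:x+w]
    im=cv2.convertScaleAbs(cv2.resize(im,None,fx=s,fy=s,interpolation=cv2.INTER_CUBIC),alpha=1.0,beta=20)
    for k in range(0,w,10):
        if (x+k)%10==0:
            cv2.putText(im,str(x+k),(k*s,8),0,.3,(0,255,255),1); cv2.line(im,(k*s,0),(k*s,h*s),(90,90,90),1)
    for k in range(0,h,10):
        cv2.putText(im,str(y+k),(0,k*s+4),0,.3,(0,255,255),1); cv2.line(im,(0,k*s),(w*s,k*s),(90,90,90),1)
    cv2.imwrite(f"pics/{o}.png",im)
crop("top0",250,60,100,150,4,"c1"); crop("top0",100,190,80,90,6,"c2")
crop("side0",180,130,120,120,5,"c3"); crop("side0",190,330,90,80,6,"c4")
E
```

```text
(no output)
```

View pics/c1.png

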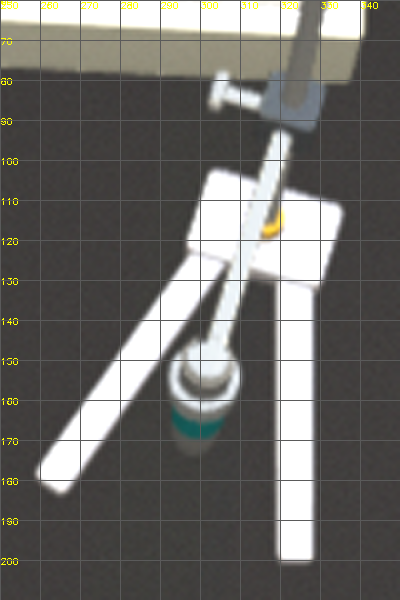

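View pics/c2.png

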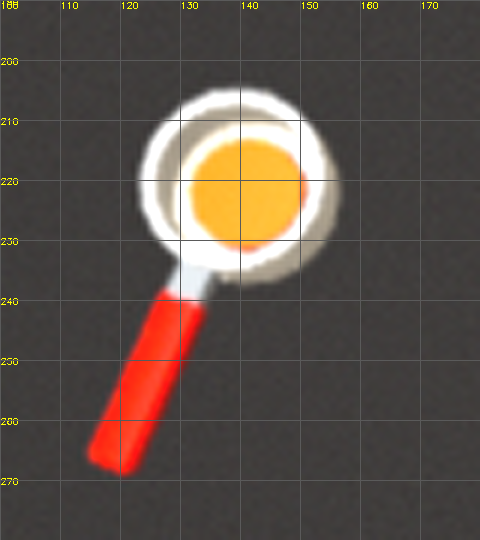

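View pics/c3.png

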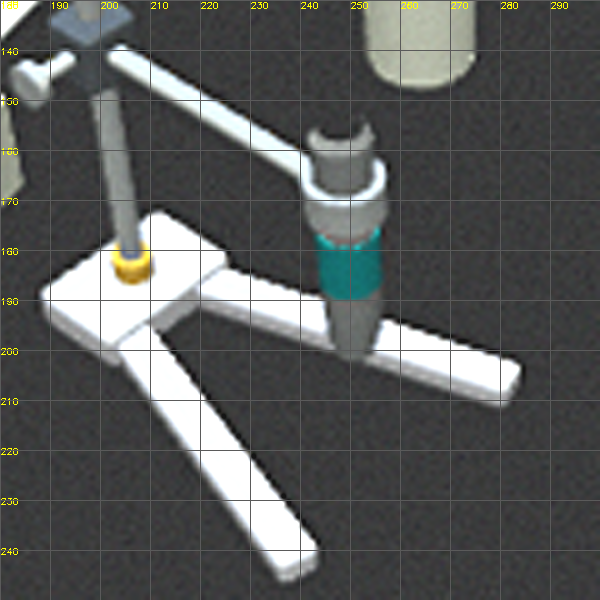

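View pics/c4.png

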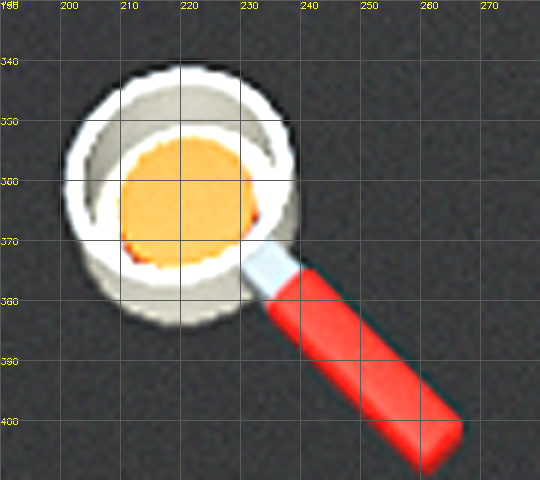

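```bash
cat > h.py <<'E'
import numpy as np
from scipy.optimize import least_squares
C={}
for n in("side","top"):
    d=np.load(f"{n}_cal.npz"); C[n]=(d["R"],d["t"],210/np.tan(np.radians(float(d["fov"]))/2),d["c"])
def proj(n,X):
    R,t,f,c=C[n]; p=R@np.asarray(X,float)+t; return f*p[:2]/p[2]+c
def atz(n,uv,z):
    R,t,f,c=C[n]; d=R.T@np.r_[(np.asarray(uv)-c)/f,1]; o=-R.T@t
    return (o+d*(z-o[2])/d[2])
def tri(a,b):
    r=least_squares(lambda X:np.r_[proj("side",X)-a,proj("top",X)-b],[600,0,20]); return r.x,r.fun
E
python3 - <<'E'
from h import *
np.set_printoptions(precision=1,suppress=True)
print("rim",tri((219.7,359),(138.5,219.7)),atz("side",(219.7,359),40),atz("top",(138.5,219.7),40))
print("handle end top", atz("top",(118,267.8),38),atz("side",(262.5,404),38), "front",atz("top",(130,239.5),38),atz("side",(237.5,378),38))
def P(p,l): 
    c,s=np.cos(p[2]),np.sin(p[2]); return [p[0]+c*l[0]-s*l[1],p[1]+s*l[0]+c*l[1],l[2]]
# feet
u=np.array([170,-50])/np.hypot(170,50); 
for n,l in (("top",((262.5,180.5),(323.5,199.5))),("side",((282.3,205),(239.3,242)))):
    for uv in l: print(n,"foot end top",atz(n,uv,16))
for n,uv in(("side",(251,199.5)),("top",(298.5,171))): print(n,"tip",atz(n,uv,70))
print("post base",atz("side",(206,182),16),"steel",atz("top",(394,229),40),atz("side",(332,170),40))
E
```

```text
rim (array([526. , 287.4,  37.5]), array([ 0.3,  0.1, -0. , -0.3])) [525.7 288.3  40. ] [524.8 286.5  40. ]
handle end top [421.4 318.1  38. ] [425.7 321.7  38. ] front [481.9 300.1  38. ] [482.6 302.7  38. ]
top foot end top [632.3  30.3  16. ]
top foot end top [ 596.3 -105.2   16. ]
side foot end top [ 598.2 -105.    16. ]
side foot end top [633.4  35.   16. ]
side tip [644.7 -43.6  70. ]
top tip [641.1 -45.6  70. ]
post base [799.5 -92.2  16. ] steel [ 533.5 -253.4   40. ] [ 531.4 -243.    40. ]
```

```bash
cat > fit.py <<'E'
from h import *
import cv2
from scipy.optimize import minimize
def feetfit(ims,names=("side","top"),p0=(643.5,-44.5,-0.265),ext=0):
    def loc(p,l):
        c,s=np.cos(p[2]),np.sin(p[2]); return [p[0]+c*l[0]-s*l[1],p[1]+s*l[0]+c*l[1],l[2]]
    def hulls(n,p,S=8):
        m=np.zeros((420*2,560*2),np.uint8)
        out=[]
        for sg in(1,-1):
            a=np.array([-30,71*sg]);b=np.array([140,21*sg]);u=(b-a)/np.linalg.norm(b-a);w=np.array([-u[1],u[0]])*10
            b2=a+u*115; a2=a-u*ext
            pts=[proj(n,loc(p,[*(q+k*w),z])) for q in(a2,b2) for k in(1,-1) for z in(0,16)]
            out.append(cv2.convexHull(np.array(pts,np.float32)))
        return out
    def pred(n,p,SS=4):
        m=np.zeros((420*SS,560*SS),np.uint8)
        for h in hulls(n,p): cv2.fillConvexPoly(m,np.round(((h+.5)*SS-.5)*16).astype(np.int32),255,shift=4)
        return cv2.resize(m,(560,420),interpolation=cv2.INTER_AREA)/255.
    obs={};W={}
    for n in names:
        g=ims[n].min(axis=2).astype(float); g=np.clip((g-35)/(150-35),0,1)
        obs[n]=g
        d=cv2.dilate((pred(n,p0)>0.3).astype(np.uint8),np.ones((9,9)))
        # exclude inner end area (hull cut) 
        a=np.zeros_like(d)
        q=np.array([proj(n,loc(p0,[x,y,8])) for x,y in((-60,-120),(-60,120),(60,120),(60,-120))],np.float32)
        cv2.fillConvexPoly(a,q.astype(np.int32),1)
        # exclude sensor
        s=np.zeros_like(d)
        for z in(70,110,150,190): cv2.circle(s,tuple(int(v) for v in proj(n,loc(p0,[0,0,z]))),13,1,-1)
        W[n]=(d&a&(1-s)).astype(float)
    def cost(p): return sum(float((W[n]*(pred(n,p)-obs[n])**2).sum()) for n in names)
    best=minimize(lambda q:cost(np.array(q)*[1,1,.01]),np.array(p0)/[1,1,.01],method="Nelder-Mead",options=dict(initial_simplex=np.array(p0)/[1,1,.01]+np.array([[0,0,0],[4,0,0],[0,4,0],[0,0,4]])))
    return best.x*[1,1,.01],best.fun,hulls
E
python3 - <<'E'
from fit import *
np.set_printoptions(precision=3,suppress=True)
ims={n:cv2.imread(f"pics/{n}0.png") for n in("side","top")}
for ext in (0,3):
  for nm in(("side",),("top",),("side","top")):
    p,f,hl=feetfit(ims,nm,ext=ext); print(ext,nm,p,f)
for n in ims:
    im=cv2.resize(ims[n],None,fx=4,fy=4)
    for h in hl(n,p): cv2.polylines(im,[np.round((h+.5)*4-.5).astype(int)],True,(0,0,255),1)
    for k in(70,): 
        t=(proj(n,[p[0],p[1],k])+.5)*4-.5; cv2.drawMarker(im,tuple(int(v) for v in t),(0,0,255),0,12)
    y,x=(130,180) if n=="side" else (90,240)
    cv2.imwrite(f"pics/ov_{n}.png",im[y*4:y*4+500,x*4:x*4+500])
import numpy as np
a,b=cv2.imread("pics/ov_side.png"),cv2.imread("pics/ov_top.png")
cv2.imwrite("pics/ov.png",cv2.resize(np.hstack([a,b]),(800,400)))
E
```

```text
0 ('side',) [647.748 -45.871  -0.259] 44.151550494247886
0 ('top',) [645.641 -44.23   -0.256] 6.1851083595156435
0 ('side', 'top') [646.17  -44.338  -0.258] 59.2687070626464
3 ('side',) [650.51  -46.74   -0.256] 48.50304956142359
3 ('top',) [646.835 -44.447  -0.252] 17.545115162192236
3 ('side', 'top') [648.593 -45.415  -0.251] 80.51396550258043
```

View pics/ov.png

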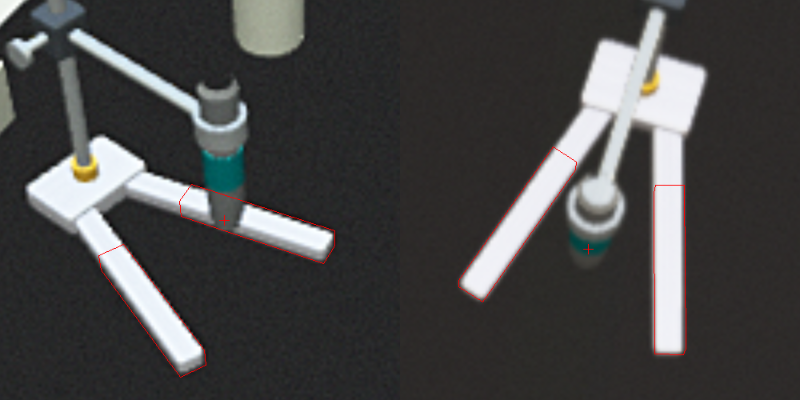

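```bash
cat >> h.py <<'E'
from scipy.spatial.transform import Rotation as Ro
def quat(yaw,flip=False):
    z=np.array([-np.sin(yaw),np.cos(yaw),0])*(-1 if flip else 1); x=np.array([0,0,-1.]); y=np.cross(z,x)
    q=Ro.from_matrix(np.c_[x,y,z]).as_quat(); return [float(v) for v in (q[3],q[0],q[1],q[2])]
E
python3 - <<'E'
from bench import *; from h import *
np.set_printoptions(precision=3,suppress=True)
s=read_state(); q=s["tcp_rot"]; print(Ro.from_quat([q[1],q[2],q[3],q[0]]).as_matrix(), s["qpos"])
for fl in(0,1):
    for p,y in(((210,-430,260),-.3),((210,-430,260),-1.3),((470,0,260),-.3),((437.4,314.6,13),-.3),((450,7,13),-.257),((556.3,-20.8,13),-.257)): print(fl,p,ik(p,quat(y,fl)))
E
```

```text
[[-0.001  0.904  0.428]
 [ 0.001  0.428 -0.904]
 [-1.    -0.    -0.001]] [ 1.03   0.334  0.04   1.466 -0.013  1.343 -0.058]
0 (210, -430, 260) [ 1.231 -0.024 -0.203  1.799 -0.005  1.366  2.3  ]
0 (210, -430, 260) [ 1.152 -0.028 -0.126  1.803 -0.004  1.366  1.298]
0 (470, 0, 260) [ 0.558 -0.028 -0.631  1.798 -0.017  1.366  1.202]
0 (437.4, 314.6, 13) [ 0.172  0.57  -1.075  1.909  0.59   1.022  0.107]
0 (450, 7, 13) [ 0.543  0.234 -0.706  2.124  0.202  0.848  1.03 ]
0 (556.3, -20.8, 13) [ 0.456  0.419 -0.591  1.882  0.288  0.926  1.044]
1 (210, -430, 260) [ 0.914 -0.039  0.106  1.813  0.004  1.367 -0.851]
1 (210, -430, 260) [ 0.845 -0.043  0.173  1.816  0.007  1.367 -1.854]
1 (470, 0, 260) [ 0.471 -0.03  -0.546  1.802 -0.016  1.366 -1.943]
1 (437.4, 314.6, 13) [-1.235  0.371  0.622  1.976 -0.278  0.878 -2.337]
1 (450, 7, 13) [ 0.39   0.207 -0.539  2.131  0.142  0.838 -2.063]
1 (556.3, -20.8, 13) [ 0.29   0.382 -0.39   1.89   0.182  0.904 -2.016]
```

```bash
python3 - <<'E'
from bench import *; from h import *; import cv2
np.set_printoptions(precision=3,suppress=True)
movep([210,-430,260],quat(-1.3)); movep([470,0,260],quat(-.5)); movep([440,312,120],quat(-.3))
move_linear([437.4,314.6,55],speed=120)
s=read_state(); print(s["time"],s["ee_pos"],s["qpos"],s["contact_force"])
for n in("side","top"):
    f=grab_frame(n); cv2.imwrite(f"pics/{n}1.png",f["frame"][:,:,::-1])
a=cv2.imread("pics/side1.png")[270:420,120:320]; b=cv2.imread("pics/top1.png")[170:320,40:240]
cv2.imwrite("pics/c5.png",cv2.resize(np.hstack([a,b]),None,fx=2,fy=2,interpolation=cv2.INTER_CUBIC))
E
```

```text
5.1417 [437.593 314.862  55.435] [ 0.262  0.565 -1.202  1.877  0.59   1.116  0.106] [ 0.121  0.367 -0.338]
```

View pics/c5.png

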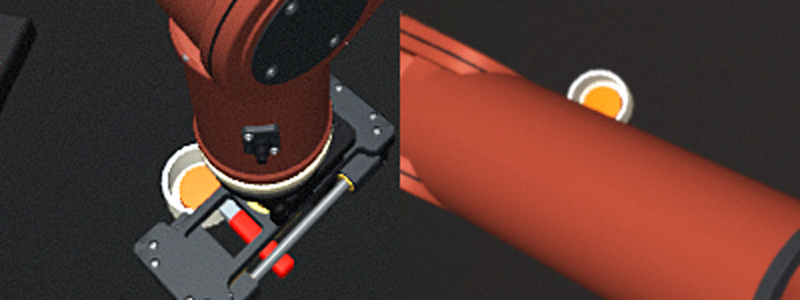

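The red handle lies between the open fingers, and the dish at (185,195) in the enlarged view has not moved. I'll go down and grip.

```bash
python3 - <<'E'
from bench import *; from h import *; import cv2
np.set_printoptions(precision=3,suppress=True)
print(move_linear([437.4,314.6,13],speed=60,until_force=8))
gripper_to(0,force=15)
s=read_state(); print(s["time"],s["ee_pos"],s["opening"],s["contact_force"],s["wrist_torque"])
f=grab_frame("side"); cv2.imwrite("pics/side2.png",f["frame"][:,:,::-1])
cv2.imwrite("pics/c6.png",cv2.resize(f["frame"][270:420,120:320,::-1],None,fx=4,fy=4,interpolation=cv2.INTER_CUBIC))
E
```

```text
False
7.2333 [437.407 314.692  13.011] 16.118072603641092 [-0.232  0.442 -0.896] [ 0.226 -0.174 -0.008]
```

View pics/c6.png

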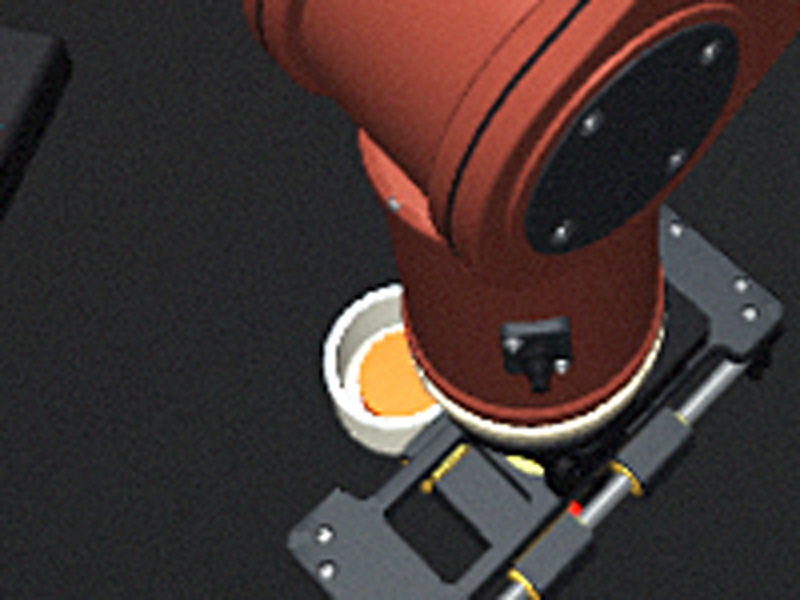

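The fingers stopped at 16.1 mm, which is the handle's width. I'll slide the dish to a point outside the fork's mouth.

```bash
python3 - <<'E'
from bench import *; from h import *; import cv2
np.set_printoptions(precision=3,suppress=True)
tip=np.array([645.4,-44.2]);yaw=-.257;u=np.array([np.cos(yaw),np.sin(yaw)])
g=tip-u*(92+112)
move_linear([437.4,200,13.0],speed=80); 
s=read_state(); print(s["time"],s["ee_pos"],s["opening"],s["contact_force"],s["wrist_torque"])
move_linear([*g,13.0],speed=80,rot=quat(yaw))
s=read_state(); print(s["time"],s["ee_pos"],s["opening"],s["contact_force"],s["wrist_torque"])
for n in("side","top"):
    f=grab_frame(n); cv2.imwrite(f"pics/{n}3.png",f["frame"][:,:,::-1])
a=cv2.imread("pics/side3.png")[150:350,160:400]; b=cv2.imread("pics/top3.png")[90:290,180:420]
cv2.imwrite("pics/c7.png",cv2.resize(np.hstack([a,b]),(800,333),interpolation=cv2.INTER_CUBIC))
E
```

```text
8.8667 [437.368 200.134  12.979] 15.969072827565597 [ 0.794 -1.036 -0.946] [-0.025 -0.249 -0.088]
11.425 [448.126   7.857  13.017] 15.574399845203356 [ 0.709  0.233 -0.672] [ 0.193 -0.214  0.053]
```

View pics/c7.png

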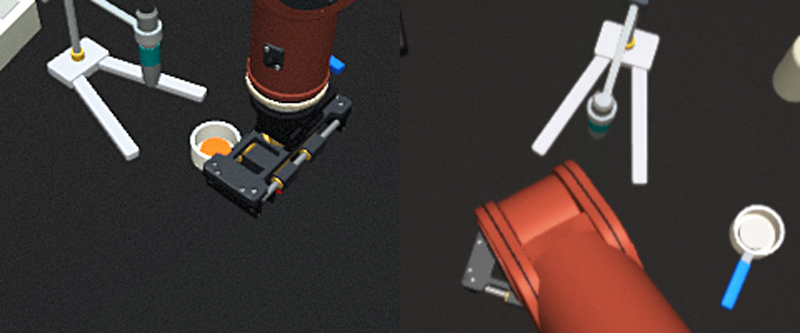

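```bash
python3 - <<'E'
from h import *
np.set_printoptions(precision=0,suppress=True)
for z in(100,150,200,250,300,350): print(z,atz("top",(282,186),z), atz("top",(225,215),z))
c=C["top"]; print(-c[0].T@c[1])
print("sensor top",atz("top",(301,150),200))
E
python3 - <<'E'
import cv2
a=cv2.imread("pics/side3.png")[120:320,240:400]
cv2.imwrite("pics/c8.png",cv2.resize(a,None,fx=3,fy=3,interpolation=cv2.INTER_CUBIC))
E
```

```text
100 [598. -12. 100.] [531.  99. 100.]
150 [583. -11. 150.] [520.  94. 150.]
200 [569. -11. 200.] [509.  90. 200.]
250 [554. -10. 250.] [497.  85. 250.]
300 [540.  -9. 300.] [486.  80. 300.]
350 [525.  -9. 350.] [475.  75. 350.]
[ 300.    2. 1127.]
sensor top [640. -43. 200.]
```

View pics/c8.png

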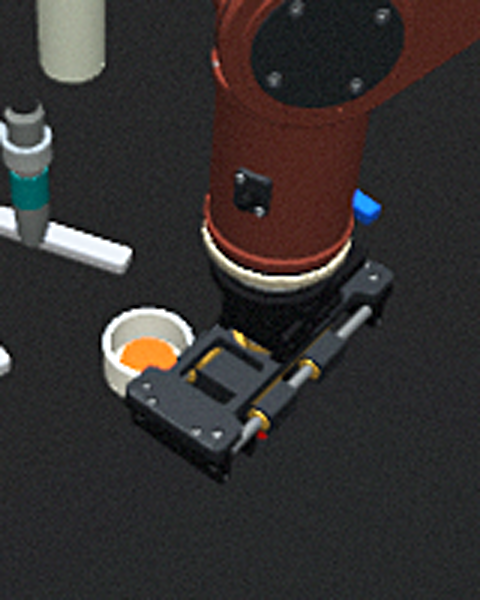

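View pics/side3.png

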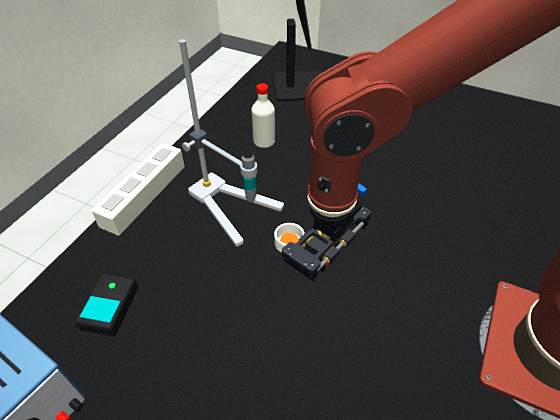

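```bash
python3 - <<'E'
from h import *
for z in(160,180,200,220,240): print(z,proj("side",(645.4,-44.2,z)),proj("top",(645.4,-44.2,z)))
# wrist ring widths, left/right silhouettes about tool axis
for z in(120,140,160,180,200,220,260,300,340): print(z,proj("side",(448.1,7.9,z)), 445/ (C["side"][0]@np.array([448,8,z])+C["side"][1])[2])
E
```

```text
160 [248.72366418 168.42408301] [300.53554679 154.68021736]
180 [248.20929829 160.94995416] [301.1819278  151.15701288]
200 [247.67749937 153.22251013] [301.85391063 147.49426154]
220 [247.12736587 145.22865078] [302.55304706 143.6835051 ]
240 [246.557933   136.95435682] [303.28101687 139.71558764]
120 [327.53870536 231.44627958] 0.5262339384834223
140 [328.39579837 224.55516786] 0.535641696201315
160 [329.28409118 217.41320672] 0.5453919516817918
180 [330.20531897 210.00644514] 0.5555037550962082
200 [331.16134801 202.31987807] 0.5659975960983169
220 [332.15418831 194.33734492] 0.5768955424061449
260 [334.25914758 177.41326635] 0.6000008601812769
300 [336.53973154 159.07714805] 0.6250341849371948
340 [339.01887658 139.14457929] 0.6522473452828618
```

The wrist is about 44 mm in radius near the height of the sensor's top (z about 195). That leaves some 25 mm clearance at the goal, so I'll go in slowly with a force stop.

```bash
python3 - <<'E'
from bench import *; from h import *; import cv2
np.set_printoptions(precision=3,suppress=True)
tip=np.array([645.4,-44.2]);yaw=-.257;u=np.array([np.cos(yaw),np.sin(yaw)])
g=tip-u*92
print(move_linear([*g,13.0],speed=50,until_force=8))
s=read_state(); print(g,s["time"],s["ee_pos"],s["opening"],s["contact_force"],s["wrist_torque"])
for n in("side","top"):
    f=grab_frame(n); cv2.imwrite(f"pics/{n}4.png",f["frame"][:,:,::-1])
a=cv2.imread("pics/side4.png")[120:270,180:340]; b=cv2.imread("pics/top4.png")[80:230,220:380]
cv2.imwrite("pics/c9.png",cv2.resize(np.hstack([a,b]),(800,375),interpolation=cv2.INTER_CUBIC))
E
```

```text
False
[556.422 -20.815] 13.9167 [556.372 -20.815  13.038] 15.956731479711394 [-0.4    0.244  0.172] [ 0.139 -0.04   0.038]
```

View pics/c9.png

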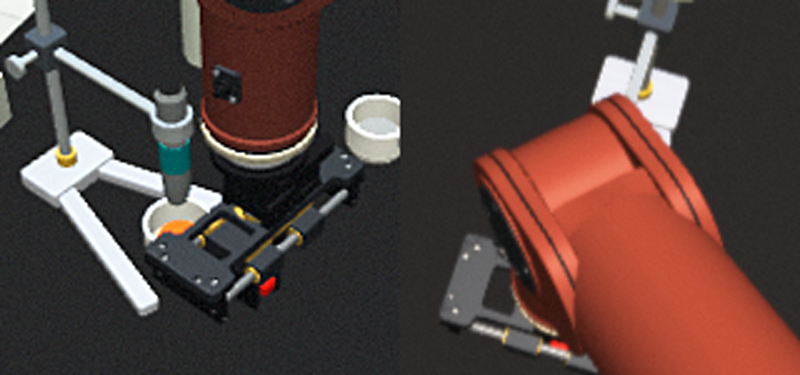

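```bash
python3 - <<'E'
from bench import *; from h import *; import cv2
np.set_printoptions(precision=3,suppress=True)
yaw=-.257
gripper_to(45); move_linear([556.4,-20.8,60],speed=80)
move_linear([455,6,75],speed=120)
movep([400,280,200],quat(-.3))
s=read_state(); print(s["time"],s["ee_pos"],s["contact_force"])
for n in("side","top"):
    f=grab_frame(n); cv2.imwrite(f"pics/{n}5.png",f["frame"][:,:,::-1])
def crop(n,x,y,w,h,s,o):
    im=cv2.imread(f"pics/{n}.png")[y:y+h,x:x+w]
    im=cv2.convertScaleAbs(cv2.resize(im,None,fx=s,fy=s,interpolation=cv2.INTER_CUBIC),alpha=1.0,beta=20)
    for k in range(0,w,10):
        cv2.putText(im,str(x+k),(k*s,8),0,.3,(0,255,255),1); cv2.line(im,(k*s,0),(k*s,h*s),(90,90,90),1)
    for k in range(0,h,10):
        cv2.putText(im,str(y+k),(0,k*s+4),0,.3,(0,255,255),1); cv2.line(im,(0,k*s),(w*s,k*s),(90,90,90),1)
    cv2.imwrite(f"pics/{o}.png",im)
crop("side5",200,160,110,100,6,"d1"); crop("top5",250,130,90,90,6,"d2")
E
```

```text
17.75 [400.546 278.622 199.219] [-0.214 -1.077  0.017]
```

View pics/d1.png

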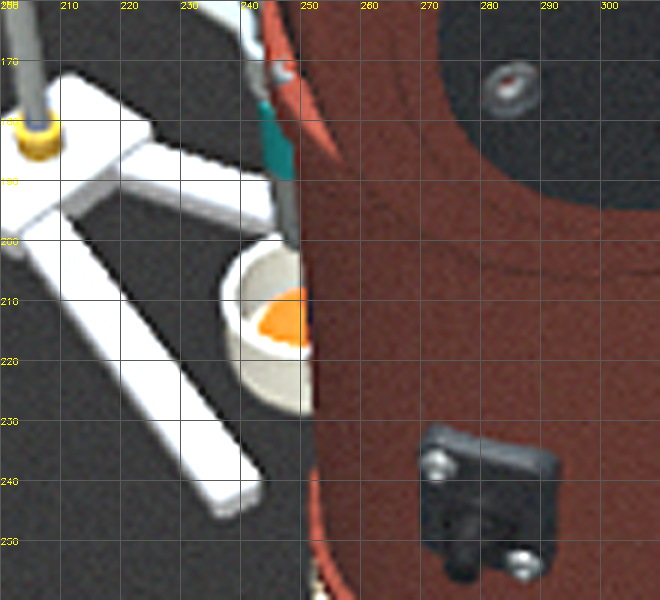

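View pics/d2.png

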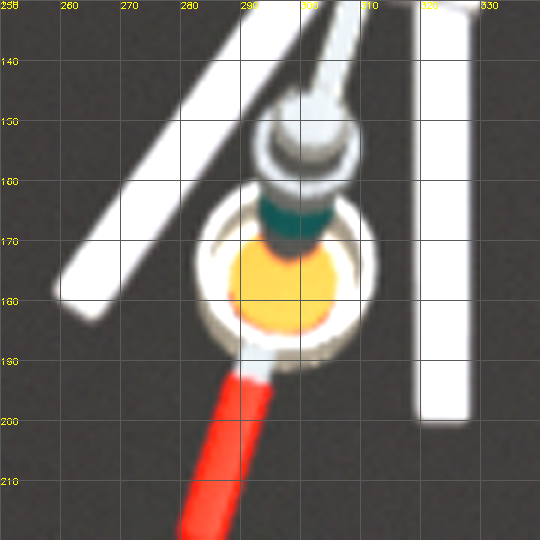

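Only the top view is clear. I'll swing the arm out of the side camera's line and get a full view.

```bash
python3 - <<'E'
from bench import *; from h import *; import cv2
movep([180,430,300],quat(.4))
s=read_state(); print(s["time"],s["ee_pos"])
for n in("side","top"):
    f=grab_frame(n); cv2.imwrite(f"pics/{n}6.png",f["frame"][:,:,::-1])
def crop(n,x,y,w,h,s,o):
    im=cv2.imread(f"pics/{n}.png")[y:y+h,x:x+w]
    im=cv2.convertScaleAbs(cv2.resize(im,None,fx=s,fy=s,interpolation=cv2.INTER_CUBIC),alpha=1.0,beta=20)
    for k in range(0,w,10):
        cv2.putText(im,str(x+k),(k*s,8),0,.3,(0,255,255),1); cv2.line(im,(k*s,0),(k*s,h*s),(90,90,90),1)
    for k in range(0,h,10):
        cv2.putText(im,str(y+k),(0,k*s+4),0,.3,(0,255,255),1); cv2.line(im,(0,k*s),(w*s,k*s),(90,90,90),1)
    cv2.imwrite(f"pics/{o}.png",im)
crop("side6",200,160,110,100,6,"e1"); crop("top6",250,150,90,90,6,"e2")
E
```

```text
18.95 [181.75883683 428.98065009 299.4079318 ]
```

View pics/e1.png

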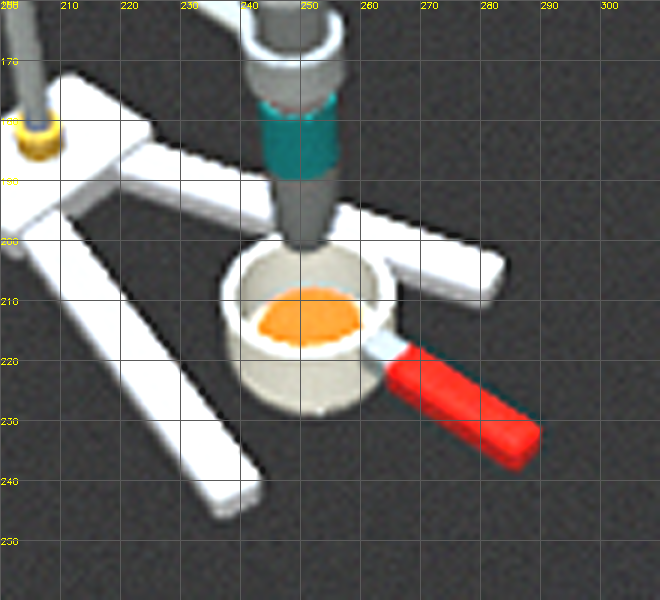

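View pics/e2.png

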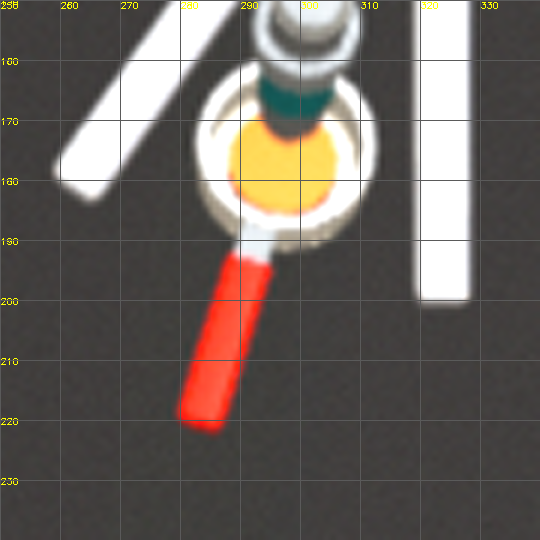

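```bash
python3 - <<'E'
from h import *
from fit import feetfit; import cv2
np.set_printoptions(precision=2,suppress=True)
t=np.linspace(0,2*np.pi,240)
def ring(n,x,y): return np.array([proj(n,(x+32*np.cos(a),y+32*np.sin(a),40)) for a in t])
def ex(n,x,y): r=ring(n,x,y); return r[:,0].min(),r[:,0].max(),r[:,1].min(),r[:,1].max()
# pixel readings (crop label k at pixel index: cubic resize offset .5 => u=label-0.5+..)
obs={"top":(282.5,312.8,158.7,189.3),"side":(236.6,266.1,None,219.5)}
for ns in(("top",),("side",),("top","side")):
    f=lambda p:[e-o+0.5 for n in ns for e,o in zip(ex(n,*p),obs[n]) if o is not None]
    r=least_squares(f,[645,-44],diff_step=1e-3); print(ns,r.x,r.fun)
e=atz("top",(283.5,220.5),38)[:2]; fr=atz("top",(291.7,193),38)[:2]
for d in (fr-e,): print("handle end",e,fr,"yaw",np.arctan2(d[1],d[0]))
es=atz("side",(287,234),38)[:2]; fs=atz("side",(265.5,219.5),38)[:2];d=fs-es; print("side",es,fs,np.arctan2(d[1],d[0]))
ims={n:cv2.imread(f"pics/{n}6.png") for n in("side","top")}
# same-method stand check, top only (dish far foot occlusion in side)
i0={n:cv2.imread(f"pics/{n}0.png") for n in ims}
print("diff stand base/feet region", {n:int(np.abs(ims[n].astype(int)-i0[n])[sl].max()) for n,sl in(("top",np.s_[100:200,316:335]),("side",np.s_[205:245,200:236]))})
print("steel region diff",{n:int(np.abs(ims[n].astype(int)-i0[n])[sl].max()) for n,sl in(("top",np.s_[205:280,365:415]),("side",np.s_[150:200,310:372]))})
print(feetfit(ims,("top",))[:2])
E
```

```text
('top',) [645.1  -44.28] [ 0.36 -0.36  1.17 -1.14]
('side',) [647.02 -44.25] [ 0.44 -0.44  0.02]
('top', 'side') [645.95 -44.06] [ 0.28 -0.45  0.8  -1.52  0.81 -0.05  0.25]
handle end [539.86 -19.65] [601.17 -34.44] yaw -0.23664169526070766
side [542.97 -14.21] [603.1  -30.63] -0.2665652866296065
diff stand base/feet region {'top': 8, 'side': 21}
steel region diff {'top': 7, 'side': 17}
(array([645.64, -44.23,  -0.26]), np.float64(15.026725913909802))
```

```bash
python3 -c "
from bench import *
print(read_state()['time']); sign_off()"
```

```text
19.05
the job is handed in; nothing more can be done
```

The copper dish is standing on the table under the sensor, with its red handle pointing out of the fork's mouth. I handed the job in at 19.05 s, with the arm well clear. I pinched the handle from above at 15 N, slid the dish level along the table to the fork's axis and then straight in. I then let go and backed out.

| Check after release | Measured | Wanted |
|---|---|---|
| Dish centre, both cameras | (645.9, -44.1) mm | (645.4, -44.2) mm, under the sensor tip |
| Dish centre, top / side camera alone | (645.1, -44.3) / (647.0, -44.3) mm | as above |
| Handle direction, top / side camera | -0.237 / -0.267 rad | -0.257 rad |

- **Disagreement:** the two cameras differ by about 0.03 rad on the handle and 2 mm on the centre. The wanted values lie between them for the handle and within 2 mm for the centre. My rim readings in the top picture also miss the dish model by about 1 pixel.
- **Stand and steel dish:** comparing pictures from before and after shows only noise around both. The stand's fitted position is unchanged to 0.1 mm in the top view.
- **Forces:** the readings after each move stayed around 1–2 N or less, and the force stops never triggered.

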